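Rock a stone die block out of its stand

ROBOT

A 6-joint arm with a two-finger parallel gripper is mounted at the origin on a cart in front of the work surface, level with it; the furniture and walls round the work are solid. World frame = base frame: x ahead of the robot, y to its left, z up, the work surface at z = 0. Lengths are in m, angles in rad, forces in N, time in s.
With the tool pointing down it reaches from about 0.375 to 0.75 m from the base axis. Payload 9 kg.
Tool frame: the origin (TCP) lies at the very end of the fingers, on their centre line; the grasp point (between the pads) lies 19 mm behind it; z points along the fingers, y is the line along which they close (so a half turn about z gives the same grasp; the last joint's range is limited). The gripper opens to 85 mm and grips with 20 to 120 N. Pads are 22 mm wide; open, the fingers measure 114 mm over their backs; the gripper's body (76 mm by 85 mm) begins 54 mm behind the grasp point. The pads swing forward as they close: fully open they stand 13 mm farther back than shut.
Start: joints at [1.025, 0.104, 0.097, 1.564, 0, 1.353], TCP at [0.193, 0.568, 0.231] pointing down, gripper open.
Joint ranges: [-2.99, 2.99], [-0.84, 1.86], [-1.1, 1.16], [-1.84, 2.11], [-1.51, 1.56], [-3.14, 3.14]. Speed limits (rad/s): [2.22, 2.22, 2.57, 3.14, 3.14, 3.14].

INTERFACE

Orientations are given as a rotation vector (axis times angle).
In Python, from bench import readout, vision, finish_job, finder gives the robot as it stands.
- The arm moves only by the tool send_rows, never from a script. Its argument "rows" is a list of rows, each an object of numbers: "claw": the opening, from 0 (shut) to 1 (fully open); "x", "y", "z": the shift along the tool's x, y, z in mm; "ax", "ay", "az": the turn, a rotation vector about the tool's x, y, z in degrees. A call has 1 to 8 rows; each row shifts and turns the commanded pose from where the row before left it, along the tool's axes as they then stand; what a row does not reach is not made up. A row lasts 1/8 s, in which the tool goes at most 62.5 mm and 10.7 degrees, less where a joint would pass 70% of its speed; a pose out of reach is approached as far as the arm can. A call is refused whole if a number of a shift passes 62.5 or a number of a turn 10.7, either way. A call with a gripper value outside its range is refused whole. The fingers move at their own pace and stop on an object; the grip force is fixed at half the most. Time passes only in rows, so rows that do not move let the fingers close. It gives the time, the measured TCP pose, the force, the opening and the grip force at its end, in the units of the state.
- readout.get_state(): the state, without advancing time (a new reading comes with each control period).
- vision.read_camera(name): name is "scene" or "top" or "wrist"; returns a dict with "img" (384x512x3 uint8, red, green, blue), "mtx" (3x3 intrinsics, pixels), "R" (3x3) and "t" (3): a world point X has camera coordinates R X + t; the wrist camera has in their place "hand_eye" (4x4, takes a point from camera to tool coordinates, whose origin is the TCP and whose axes are the flange's). Camera axes: x right, y down, z forward; pixel columns grow to the right and rows downward; lengths in m; the calibration is good to about 2 mm. A picture is of the moment at which its call begins: read the wrist's pose just before it. There is no depth.
- finish_job(): hands the job in; it is judged then, once.
Trained networks look in the newest picture that a camera, given by its name, has taken for a name from the list of things; names that differ only in an ending like _2 or _b are one class to them, and where a whole thing is asked for, a point or a joint stands for the part that bears it (a point fixed in the world has none). Each returns a list of dicts, best first, with "score" (0 to 1); they miss things now and then, are a little off and sometimes report something else, mostly with a low value. They report only what shows in the picture. A call takes as long as a camera call. They do not tell look-alikes from the thing itself.
- finder.look_for(thing, camera): "uv" ([column, row] in pixels, amid what is visible of it).
- finder.trace(thing, camera): "mask" (384x512 bool, what is visible of it) and "uv" ([column, row] in pixels, amid what is visible of it).
The state is a dict: "time_s": time; "joint_positions": joint angles; "qvel": joint speeds; "joint_efforts": joint torques, N m; "tool_pos": TCP position; "orientation": TCP orientation; "contact_force": force on the tool from outside, world axes, zero at the start; "ft_torque": the same for the moment, N m; "grip_width": finger opening in m; "grip_force": force on a finger pad.
Only numpy, scipy, OpenCV 4.12 (cv2) and the standard library are available. Lean on these libraries where they do the work, as an engineer would, in place of code of your own. Each camera call takes 0.05 s, during which the arm holds its last target. There are 200 camera calls.

TASK

Two stone die blocks sit tightly between the spring cheeks of two heavy loose stands. Take hold of the block that carries a single tooth stump and rock it out of its stand towards its two spring cheeks: lean it clearly (5 degrees or more) to the left as seen from the robot, then as clearly to the right while it is still between the cheeks, and go on rocking, easing it up a little with each swing, until it is free, without lifting or shoving the stand off its place. Finish while still holding the block, upright and still, just clear (about 2 cm) above its own stand, and leave the block with three stumps, its stand and the block of burs alone.

Things in the scene. Friction and masses are not known exactly. Their poses are not given: they have to be found in the camera images.
- die_single: stone die block, 58 (x) by 46 (y) by 66 mm high, 0.3 kg, upright flat sides, grip across the 46 mm; origin at the centre of its foot, z up, axes as its stand's at the start, foot on the stand's plate 12 mm above the counter, its upper 52 mm free above the cheeks. The one to free: one tooth stump (28 mm wide, 16 mm high) in the middle of its top.
- die_single_top (a point): centre of the flat top of that block, 66 mm above its foot, where the stump begins
- stand_1: heavy stand (2.4 kg) of the single-stump block, loose on the counter. Dark steel plate 110 (x) by 130 (y) by 12 mm; origin at the centre of its underside, z up, y to the robot's left within 30 degrees. Spring cheeks at y = +-23 to 33 mm and their brackets, outer faces y = +-52 mm, all reach 26 mm above the counter; end lips at x = +-31 to 36 mm reach 26 mm and leave the block 2 mm of play.
- stand_1_pinch (a point): centre of the pinch between the two cheeks, 22 mm above the stand's underside: rubber ribs along x press the block's sides there with 25 N each and give up to 6 mm. Pulled straight up, it holds with about 30 N and takes the stand along; swung 6 degrees left and right about the stand's x axis it slides at both ribs, and easing up 2 to 3 mm a swing frees it with the stand down.
- die_triple: stone die block, 58 (x) by 46 (y) by 66 mm high, 0.3 kg, upright flat sides, grip across the 46 mm; origin at the centre of its foot, z up, axes as its stand's at the start, foot on the stand's plate 12 mm above the counter, its upper 52 mm free above the cheeks. It carries three small stumps (17 mm wide, 9 mm high) in a row along x and stays where it is.
- stand_2: a stand of the same make and size that holds the block with three stumps; to be left alone
- bur_block: aluminium block of burs, 28 (x) by 60 (y) by 37 mm with the burs, loose, between the two stands; origin at the centre of its underside; to be left alone
Not all that is in view belongs to the job. What is shaped like the die_single but red is not meant.

How it is judged:
By the outcome, as a careful person would: the job done as asked, in the order asked, and still so for the second after the job is handed in, while the arm keeps its last pose, push and grip.
It also fails if it takes over 40 s, if anything falls off the work surface, if the arm or the gripper's body presses on something with over 40 N, if the wrist force passes 120 N, or if a joint passes its speed limit or range.

## Working session

There is one attempt and no reset: what is moved stays moved. The work goes in short steps, Python scripts to look and compute and a tool call to move; the robot and the scene stay as the last step left them, time stands still between calls to the robot, and variables do not carry over. Pictures are saved under pics/ and viewed, at most 10 in all, crops included, and the job is handed in when it is done.

Besides the shell and the picture viewer there is one more tool, called after ">>>" as name([rows], argument=value, ...), one row to a line, values as JSON. send_rows: Moves the arm, as the interface text tells. Its arguments: {"type":"object","properties":{"rows":{"type":"array","items":{"type":"object","properties":{"claw":{"type":"number"},"x":{"type":"number"},"y":{"type":"number"},"z":{"type":"number"},"ax":{"type":"number"},"ay":{"type":"number"},"az":{"type":"number"}}}}},"required":["rows"]}

```bash
mkdir -p pics; cat > h.py <<'E'
import numpy as np, cv2
from bench import readout, vision, finish_job, finder
from scipy.spatial.transform import Rotation as Rn
def ray(c,uv,z):
    d=np.linalg.inv(c['mtx'])@[uv[0],uv[1],1.]
    R=c['R'];o=-R.T@c['t'];d=R.T@d
    return o+d*(z-o[2])/d[2]
def wcam():
    s=readout.get_state();c=vision.read_camera('wrist')
    T=np.eye(4);T[:3,:3]=Rn.from_rotvec(s['orientation']).as_matrix();T[:3,3]=s['tool_pos']
    M=np.linalg.inv(T@c['hand_eye']);c['R']=M[:3,:3];c['t']=M[:3,3]
    return s,c
def save(c,n): cv2.imwrite('pics/'+n,c['img'][:,:,::-1])
E
python3 - <<'E'
from h import *
s=readout.get_state();print(s['tool_pos'],s['orientation'],s['contact_force'])
ims=[]
for n in('top','scene'):
    c=vision.read_camera(n);ims.append(c['img'])
    for t,z in(('die_single',.078),('die_triple',.078),('stand_1',.012),('bur_block',.03),('die_single_top',.078)):
        for r in finder.look_for(t,n)[:4]: print(n,t,np.round(r['uv']),round(r['score'],2),np.round(ray(c,r['uv'],z),3))
v=np.vstack(ims)[:,:,::-1]
cv2.imwrite('pics/a.png',cv2.resize(v,None,fx=.78,fy=.78,interpolation=cv2.INTER_AREA))
E
```

```text
[0.19299644 0.56775102 0.23051164] [-5.12602831e-01 -3.09897059e+00  1.98081689e-03] [ 0.65963741 -0.28901664  0.01442058]
top die_single [318. 166.] 0.92 [ 0.543 -0.236  0.078]
top die_single [253. 154.] 0.75 [ 0.566 -0.085  0.078]
top die_triple [157. 195.] 0.85 [0.466 0.127 0.078]
top stand_1 [171. 200.] 0.9 [0.461 0.106 0.012]
top stand_1 [302. 172.] 0.88 [ 0.54  -0.211  0.012]
top bur_block [246. 212.] 0.81 [ 0.436 -0.073  0.03 ]
top die_single_top [316. 164.] 0.98 [ 0.546 -0.23   0.078]
top die_single_top [252. 154.] 0.95 [ 0.566 -0.084  0.078]
scene die_single [327. 228.] 0.89 [ 0.528 -0.24   0.078]
scene die_single [274. 203.] 0.69 [ 0.531 -0.108  0.078]
scene die_triple [170. 190.] 0.92 [0.441 0.12  0.078]
scene stand_1 [328. 247.] 0.88 [ 0.531 -0.247  0.012]
scene stand_1 [182. 210.] 0.68 [0.447 0.102 0.012]
scene stand_1 [169. 195.] 0.35 [0.472 0.162 0.012]
scene die_single_top [324. 228.] 0.87 [ 0.525 -0.233  0.078]
scene die_single_top [278. 199.] 0.82 [ 0.545 -0.109  0.078]
```

View pics/a.png

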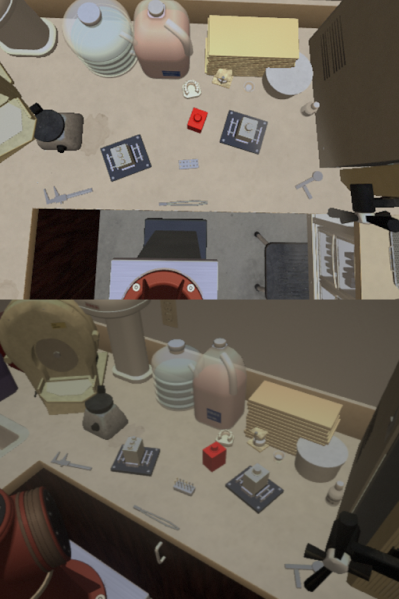

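The picture shows three candidates, given in full-size top-view pixels:
- **Grey block at (316,165):** it sits in the right stand and seems to carry one stump, so it fits the description.
- **Red block at (253,154):** it stands loose and is the look-alike that is not meant.
- **Grey block at (157,195):** it sits in the left stand and carries three stumps.

I'll confirm in a crop.

```bash
python3 - <<'E'
from h import *
c=vision.read_camera('top')
for t,z in(('stand_1',.008),('die_single',.07)):
    for r in finder.trace(t,'top')[:3]:
        if abs(r['uv'][0]-312)>25: continue
        m=r['mask'].astype(np.uint8)
        cs=max(cv2.findContours(m,0,2)[0],key=cv2.contourArea)
        P=np.array([ray(c,p,z)[:2] for p in cs[:,0]+0.0],np.float32)
        print(t,r['uv'],cv2.minAreaRect(P*1000))
a=cv2.resize(c['img'][125:220,260:370],None,fx=5,fy=5,interpolation=cv2.INTER_CUBIC)
cv2.imwrite('pics/b.png',a[:,:,::-1])
print(np.round(-c['R'].T@c['t'],3))
E
```

```text
stand_1 [300.6, 173.4] ((548.953857421875, -236.6279754638672), (133.4822540283203, 113.83358764648438), 74.86083221435547)
die_single [316.9, 165.4] ((545.9417724609375, -234.14686584472656), (53.17945861816406, 76.01626586914062), 71.48561096191406)
[ 0.383 -0.062  0.916]
```

View pics/b.png

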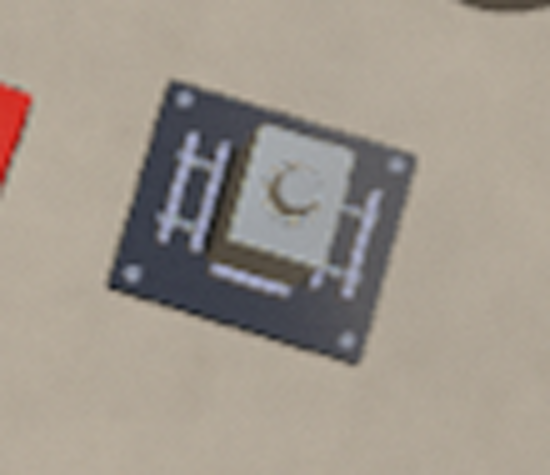

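The crop confirms it: the grey block at crop (290,190) carries a single stump. The stand is yawed about -15°, centred near (0.549, -0.237). I'll move above it now.

>>> send_rows([
  {"claw": 1,"x": -37,"y": -40.5},
  {"claw": 1,"x": -37,"y": -40.5},
  {"claw": 1,"x": -37,"y": -40.5},
  {"claw": 1,"x": -37,"y": -40.5},
  {"claw": 1,"x": -37,"y": -40.5},
  {"claw": 1,"x": -37,"y": -40.5},
  {"claw": 1,"x": -37,"y": -40.5},
  {"claw": 1,"x": -37,"y": -40.5},
])

```text
$.rows[0]: bad value
```

>>> send_rows([
  {"claw": 1,"x": -37,"y": -40.5},
  {"claw": 1,"x": -37,"y": -40.5},
  {"claw": 1,"x": -37,"y": -40.5},
  {"claw": 1,"x": -37,"y": -40.5},
  {"claw": 1,"x": -37,"y": -40.5},
  {"claw": 1,"x": -37,"y": -40.5},
  {"claw": 1,"x": -37,"y": -40.5},
  {"claw": 1,"x": 0,"y": 0,"az": -3.7},
])

```text
$.rows[0]: bad value
```

```bash
cat > look.py <<'E'
import sys
from h import *
s,c=wcam();print(s['time_s'],np.round(s['tool_pos'],4),np.round(s['orientation'],4))
R=Rn.from_rotvec(s['orientation']).as_matrix();print('tool y yaw',np.degrees(np.arctan2(-R[0,1],R[1,1])),'tilt z',np.round(R[:,2],4))
for r in finder.look_for('die_single_top','wrist'): print(r['uv'],r['score'],np.round(ray(c,r['uv'],.078),4))
for t,z in(('stand_1',.010),('die_single',.078)):
    for r in finder.trace(t,'wrist')[:2]:
        cs=max(cv2.findContours(r['mask'].astype(np.uint8),0,2)[0],key=cv2.contourArea)
        P=np.array([ray(c,p,z)[:2] for p in cs[:,0]+0.0],np.float32)
        print(t,r['score'],r['uv'],cv2.minAreaRect(P*1000))
save(c,sys.argv[1])
E
python3 look.py w1.png
```

```text
0.75 [0.1932 0.5681 0.2313] [5.1260e-01 3.0995e+00 1.0000e-04]
tool y yaw -18.7810420079812 tilt z [ 0.e+00  1.e-04 -1.e+00]
```

View pics/w1.png

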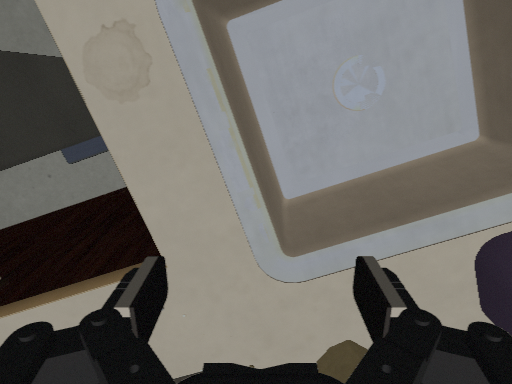

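The call was refused, so the arm is still at its start pose; the wrist view shows the sink at about (340,100). I'll fill in every field of the row and try again.

>>> send_rows([
  {"claw": 1,"x": -37,"y": -40.5,"z": 0,"ax": 0,"ay": 0,"az": 0},
  {"claw": 1,"x": -37,"y": -40.5,"z": 0,"ax": 0,"ay": 0,"az": 0},
  {"claw": 1,"x": -37,"y": -40.5,"z": 0,"ax": 0,"ay": 0,"az": 0},
  {"claw": 1,"x": -37,"y": -40.5,"z": 0,"ax": 0,"ay": 0,"az": 0},
  {"claw": 1,"x": -37,"y": -40.5,"z": 0,"ax": 0,"ay": 0,"az": 0},
  {"claw": 1,"x": -37,"y": -40.5,"z": 0,"ax": 0,"ay": 0,"az": 0},
  {"claw": 1,"x": -37,"y": -40.5,"z": 0,"ax": 0,"ay": 0,"az": 0},
  {"claw": 1,"x": -37,"y": -40.5,"z": 0,"ax": 0,"ay": 0,"az": 0},
])

```text
time_s: 1.95
tool_pos: [0.3696, 0.1644, 0.2315]
orientation: [0.512, 3.098, 0.001]
contact_force: [0.9, -0.1, 0.4]
grip_width: 0.0851
grip_force: 0.0
```

>>> send_rows([
  {"claw": 1,"x": -37,"y": -40.5,"z": 0,"ax": 0,"ay": 0,"az": 0},
  {"claw": 1,"x": -37,"y": -40.5,"z": 0,"ax": 0,"ay": 0,"az": 0},
  {"claw": 1,"x": -37,"y": -40.5,"z": 0,"ax": 0,"ay": 0,"az": 0},
  {"claw": 1,"x": -37,"y": -40.5,"z": 0,"ax": 0,"ay": 0,"az": 0},
  {"claw": 1,"x": -37,"y": -40.5,"z": 0,"ax": 0,"ay": 0,"az": 0},
  {"claw": 1,"x": -37,"y": -40.5,"z": 0,"ax": 0,"ay": 0,"az": 0},
  {"claw": 1,"x": -37,"y": -40.5,"z": 0,"ax": 0,"ay": 0,"az": -3.7},
  {"claw": 1,"x": 0,"y": 0,"z": 0,"ax": 0,"ay": 0,"az": 0},
])

```text
time_s: 2.95
tool_pos: [0.5233, -0.1887, 0.2298]
orientation: [-0.416, -3.112, -0.001]
contact_force: [-1.3, 0.7, -0.8]
grip_width: 0.0854
grip_force: 0.0
```

```bash
python3 look.py w2.png
```

```text
2.95 [ 0.5233 -0.1887  0.2298] [-4.1630e-01 -3.1122e+00 -8.0000e-04]
tool y yaw -15.238595044991332 tilt z [-1.6e-03  8.0e-04 -1.0e+00]
[217.6, 200.0] 0.96 [ 0.5354 -0.2339  0.078 ]
[363.6, 178.1] 0.86 [ 0.5505 -0.0961  0.078 ]
stand_1 0.66 [497.2, 26.6] ((467.8233642578125, 81.43113708496094), (103.91798400878906, 35.87619400024414), 21.455453872680664)
stand_1 0.62 [246.4, 171.4] ((541.82666015625, -234.74952697753906), (131.24391174316406, 112.88715362548828), 73.48705291748047)
die_single 0.9 [367.4, 180.2] ((555.458740234375, -94.91935729980469), (59.04608154296875, 65.9972915649414), 71.76932525634766)
die_single 0.73 [222.3, 195.3] ((534.8380737304688, -231.9766845703125), (46.96541213989258, 72.27239990234375), 73.81060791015625)
```

View pics/w2.png

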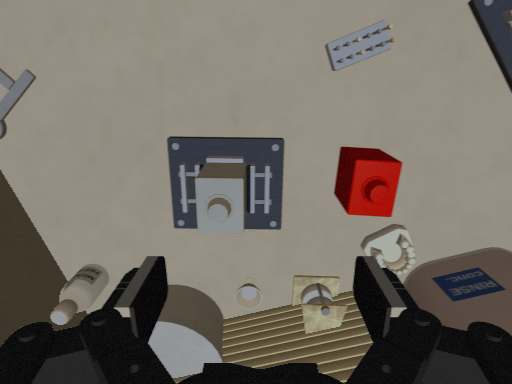

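The wrist view shows the single-stump block with its flat top centred near (220,205), in the stand centred near (226,183). The red look-alike is at (370,180) and the burs are at (362,45). I'll go above the block and look closer.

>>> send_rows([
  {"claw": 1,"x": -15,"y": -19.5,"z": 0,"ax": 0,"ay": 0,"az": 1},
  {"claw": 1,"x": -15,"y": -19.5,"z": 20,"ax": 0,"ay": 0,"az": 0},
  {"claw": 1,"x": 0,"y": 0,"z": 30,"ax": 0,"ay": 0,"az": 0},
  {"claw": 1,"x": 0,"y": 0,"z": 30,"ax": 0,"ay": 0,"az": 0},
  {"claw": 1,"x": 0,"y": 0,"z": 0,"ax": 0,"ay": 0,"az": 0},
  {"claw": 1,"x": 0,"y": 0,"z": 0,"ax": 0,"ay": 0,"az": 0},
])

```text
time_s: 3.9
tool_pos: [0.5419, -0.231, 0.1531]
orientation: [0.438, 3.109, -0.001]
contact_force: [-1.2, 0.4, 1.0]
grip_width: 0.0853
grip_force: 0.0
```

```bash
python3 look.py w3.png
```

```text
3.9 [ 0.5419 -0.231   0.1531] [ 4.3790e-01  3.1092e+00 -1.1000e-03]
tool y yaw -16.033986651602163 tilt z [ 0.0016 -0.001  -1.    ]
[444.4, 173.0] 0.91 [ 0.5535 -0.1031  0.078 ]
[252.1, 198.1] 0.56 [ 0.5347 -0.2347  0.078 ]
stand_1 0.59 [257.9, 153.0] ((542.453369140625, -234.99603271484375), (129.93312072753906, 110.36412811279297), 73.92118835449219)
die_single 0.71 [255.6, 193.2] ((536.32275390625, -233.4677276611328), (46.28960418701172, 69.6473617553711), 73.95269012451172)
die_single 0.67 [443.6, 170.9] ((554.7623291015625, -104.10182189941406), (69.62716674804688, 62.280025482177734), 71.2934799194336)
```

View pics/w3.png

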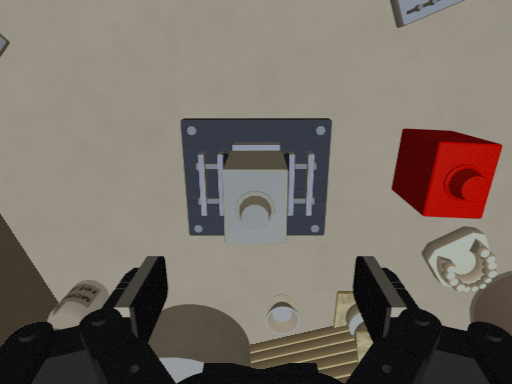

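The view shows the tool square with the stand; the block's flat top has corners near (223,168), (287,166), (287,242) and (224,243).

```bash
python3 - <<'E'
from h import *
s,c=wcam()
R=Rn.from_rotvec(s['orientation']).as_matrix()
for uvs,z in(([(223,168),(287,166),(287,242),(224,243)],.078),([(182,119),(330,119),(326,235),(188,237)],.012)):
    P=np.array([ray(c,u,z) for u in uvs]); print(np.round(P.mean(0),4), 'in tool mm',np.round((P-s['tool_pos'])@R*1000,1).tolist(),np.round((P.mean(0)-s['tool_pos'])@R*1000,1))
# pivot plan
th0=0;d0=20.;
E
```

```text
[ 0.5412 -0.2349  0.078 ] in tool mm [[28.0, -25.1, 74.8], [29.4, 18.4, 74.7], [-28.2, 19.8, 74.8], [-29.0, -26.5, 74.9]] [ 0.  -3.4 74.8]
[ 0.543  -0.2353  0.012 ] in tool mm [[53.3, -65.9, 140.7], [53.2, 59.1, 140.7], [-55.4, 62.8, 140.9], [-57.5, -68.8, 141.0]] [ -1.6  -3.2 140.8]
```

>>> send_rows([
  {"claw": 1,"x": -0.5,"y": -3.3,"z": 15,"ax": 0,"ay": 0,"az": 0},
  {"claw": 1,"x": 0,"y": 0,"z": 32,"ax": 0,"ay": 0,"az": 0},
  {"claw": 1,"x": 0,"y": 0,"z": 32,"ax": 0,"ay": 0,"az": 0},
  {"claw": 1,"x": 0,"y": 0,"z": 22,"ax": 0,"ay": 0,"az": 0},
  {"claw": 1,"x": 0,"y": 0,"z": 10,"ax": 0,"ay": 0,"az": 0},
  {"claw": 1,"x": 0,"y": 0,"z": 0,"ax": 0,"ay": 0,"az": 0},
  {"claw": 1,"x": 0,"y": 0,"z": 0,"ax": 0,"ay": 0,"az": 0},
])

```text
time_s: 5.03
tool_pos: [0.5416, -0.2352, 0.0413]
orientation: [0.439, 3.109, -0.001]
contact_force: [0.4, -0.3, 0.2]
grip_width: 0.086
grip_force: 0.0
```

>>> send_rows([
  {"claw": 0.6,"x": 0,"y": 0,"z": 0,"ax": 0,"ay": 0,"az": 0},
  {"claw": 0.45,"x": 0,"y": 0,"z": 0,"ax": 0,"ay": 0,"az": 0},
  {"claw": 0.45,"x": 0,"y": 0,"z": 0,"ax": 0,"ay": 0,"az": 0},
  {"claw": 0.4,"x": 0,"y": 0,"z": 0,"ax": 0,"ay": 0,"az": 0},
  {"claw": 0.4,"x": 0,"y": 0,"z": 0,"ax": 0,"ay": 0,"az": 0},
  {"claw": 0.4,"x": 0,"y": 0,"z": 0,"ax": 0,"ay": 0,"az": 0},
])

```text
time_s: 5.78
tool_pos: [0.5414, -0.2346, 0.041]
orientation: [0.439, 3.11, 0.0]
contact_force: [-1.2, 3.8, 5.9]
grip_width: 0.0454
grip_force: 63.9
```

```bash
cat > plan.py <<'E'
import numpy as np
# th deg (left +), h mm ; pivot 22 mm above counter
def seg(t0,h0,t1,h1,n,d0=19.):
    T=np.linspace(t0,t1,n+1);H=np.linspace(h0,h1,n+1)
    p=lambda t,h:np.array([np.sin(t),np.cos(t)])*(d0+h)
    for i in range(n):
        a,b=np.radians(T[i]),np.radians(T[i+1]);d=p(b,H[i+1])-p(a,H[i])
        print('y %.2f z %.2f ax %.2f'%(d@[np.cos(a),-np.sin(a)],d@[-np.sin(a),-np.cos(a)],T[i+1]-T[i]))
    print()
import sys
S=[(0,0,4),(8,3.2,8),(-8,4.7,8),(8,7,8),(-8,9.5,8),(8,12,8),(-8,14.5,4),(0,18,0)]
for a,b in zip(S,S[1:]): seg(a[0],a[1],b[0],b[1],a[2])
E
python3 plan.py
```

```text
y 0.69 z -0.79 ax 2.00
y 0.72 z -0.79 ax 2.00
y 0.75 z -0.79 ax 2.00
y 0.77 z -0.79 ax 2.00

y -0.78 z -0.17 ax -2.00
y -0.79 z -0.17 ax -2.00
y -0.79 z -0.17 ax -2.00
y -0.80 z -0.17 ax -2.00
y -0.81 z -0.17 ax -2.00
y -0.81 z -0.17 ax -2.00
y -0.82 z -0.17 ax -2.00
y -0.83 z -0.17 ax -2.00

y 0.84 z -0.27 ax 2.00
y 0.85 z -0.27 ax 2.00
y 0.86 z -0.27 ax 2.00
y 0.87 z -0.27 ax 2.00
y 0.88 z -0.27 ax 2.00
y 0.89 z -0.27 ax 2.00
y 0.90 z -0.27 ax 2.00
y 0.91 z -0.27 ax 2.00

y -0.92 z -0.30 ax -2.00
y -0.93 z -0.30 ax -2.00
y -0.94 z -0.30 ax -2.00
y -0.95 z -0.30 ax -2.00
y -0.96 z -0.30 ax -2.00
y -0.97 z -0.30 ax -2.00
y -0.98 z -0.30 ax -2.00
y -0.99 z -0.30 ax -2.00

y 1.01 z -0.29 ax 2.00
y 1.02 z -0.29 ax 2.00
y 1.03 z -0.29 ax 2.00
y 1.04 z -0.29 ax 2.00
y 1.05 z -0.29 ax 2.00
y 1.06 z -0.29 ax 2.00
y 1.07 z -0.29 ax 2.00
y 1.08 z -0.29 ax 2.00

y -1.09 z -0.29 ax -2.00
y -1.10 z -0.29 ax -2.00
y -1.11 z -0.29 ax -2.00
y -1.13 z -0.29 ax -2.00
y -1.14 z -0.29 ax -2.00
y -1.15 z -0.29 ax -2.00
y -1.16 z -0.29 ax -2.00
y -1.17 z -0.29 ax -2.00

y 1.20 z -0.85 ax 2.00
y 1.23 z -0.85 ax 2.00
y 1.26 z -0.85 ax 2.00
y 1.29 z -0.85 ax 2.00
```

>>> send_rows([
  {"claw": 0,"x": 0,"y": 0.7,"z": -0.75,"ax": 2,"ay": 0,"az": 0},
  {"claw": 0,"x": 0,"y": 0.7,"z": -0.75,"ax": 2,"ay": 0,"az": 0},
  {"claw": 0,"x": 0,"y": 0.75,"z": -0.75,"ax": 2,"ay": 0,"az": 0},
  {"claw": 0,"x": 0,"y": 0.75,"z": -0.75,"ax": 2,"ay": 0,"az": 0},
  {"claw": 0,"x": 0,"y": 0,"z": 0,"ax": 0,"ay": 0,"az": 0},
  {"claw": 0,"x": 0,"y": 0,"z": 0,"ax": 0,"ay": 0,"az": 0},
])

```text
time_s: 6.52
tool_pos: [0.5425, -0.2308, 0.0437]
orientation: [-0.434, -3.085, 0.214]
contact_force: [0.2, 4.8, 6.7]
grip_width: 0.0453
grip_force: 64.3
```

```bash
cat > st.py <<'E'
from h import *
s=readout.get_state();R=Rn.from_rotvec(s['orientation']).as_matrix()
print(s['time_s'],np.round(s['tool_pos'],4),'lean left',np.degrees(np.arcsin(-R[:,2]@[.276,.961,0])),'fore',np.degrees(np.arcsin(-R[:,2]@[.961,-.276,0])),np.round(s['contact_force'],1),np.round(s['ft_torque'],2),s['grip_width'])
E
python3 st.py; python3 look.py w4.png
```

```text
6.525 [ 0.5425 -0.2308  0.0437] lean left 7.9224300687991285 fore -0.05184954910671433 [0.2 4.8 6.7] [ 1.72 -0.22 -0.02] 0.04525076341534624
6.525 [ 0.5425 -0.2308  0.0437] [-0.4344 -3.0855  0.2139]
tool y yaw -16.032459745198945 tilt z [-0.0372 -0.1327 -0.9905]
[501.9, 236.9] 0.72 [ 0.5303 -0.1398  0.078 ]
[256.3, 279.7] 0.67 [ 0.5308 -0.2237  0.078 ]
stand_1 0.86 [277.9, 180.9] ((535.8789672851562, -233.086669921875), (129.26634216308594, 98.42103576660156), 74.13189697265625)
die_single 0.83 [504.2, 239.6] ((527.7200317382812, -141.48851013183594), (8.93900203704834, 43.949825286865234), 86.75878143310547)
die_single 0.56 [260.5, 280.1] ((534.48876953125, -224.25106811523438), (46.579566955566406, 79.6812973022461), 74.38546752929688)
```

View pics/w4.png

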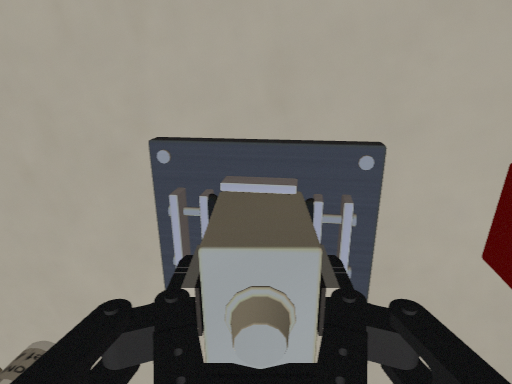

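The block sits square between the pads, with its top at about (262,300), so it leans with the tool. I'll check that the stand has stayed flat by projecting the plate's near corners.

```bash
cat > chk.py <<'E'
from h import *
def proj(c,X): 
    p=c['mtx']@(c['R']@X+c['t']);return np.round(p[:2]/p[2])
s,c=wcam()
a=np.radians(-16.1);ex=np.array([np.cos(a),np.sin(a)]);ey=np.array([-ex[1],ex[0]]);o=np.array([.542,-.235])
for sx,sy in((-1,1),(-1,-1),(1,1),(1,-1)):
    q=o+sx*.055*ex+sy*.065*ey
    print(sx,sy,'flat',proj(c,[*q,.012]),'lifted side +6mm',proj(c,[*q,.018]))
E
python3 chk.py
```

```text
-1 1 flat [388. 144.] lifted side +6mm [391. 146.]
-1 -1 flat [145. 138.] lifted side +6mm [139. 140.]
1 1 flat [365. 322.] lifted side +6mm [367. 329.]
1 -1 flat [163. 303.] lifted side +6mm [160. 309.]
```

The corners at (152,140) and (384,145) fit a flat plate, with the same 4% shrink as before, so the stand is down. Now I'll swing right.

>>> send_rows([
  {"claw": 0,"x": 0,"y": -0.8,"z": -0.2,"ax": -2,"ay": 0,"az": 0},
  {"claw": 0,"x": 0,"y": -0.8,"z": -0.2,"ax": -2,"ay": 0,"az": 0},
  {"claw": 0,"x": 0,"y": -0.8,"z": -0.2,"ax": -2,"ay": 0,"az": 0},
  {"claw": 0,"x": 0,"y": -0.8,"z": -0.2,"ax": -2,"ay": 0,"az": 0},
  {"claw": 0,"x": 0,"y": -0.8,"z": -0.2,"ax": -2,"ay": 0,"az": 0},
  {"claw": 0,"x": 0,"y": -0.8,"z": -0.2,"ax": -2,"ay": 0,"az": 0},
  {"claw": 0,"x": 0,"y": -0.8,"z": -0.2,"ax": -2,"ay": 0,"az": 0},
  {"claw": 0,"x": 0,"y": -0.8,"z": -0.2,"ax": -2,"ay": 0,"az": 0},
])

```text
time_s: 7.78
tool_pos: [0.54, -0.238, 0.0448]
orientation: [0.436, 3.084, 0.219]
contact_force: [4.0, -0.4, -3.5]
grip_width: 0.0453
grip_force: 63.1
```

>>> send_rows([
  {"claw": 0,"x": 0,"y": 0,"z": 0,"ax": 0,"ay": 0,"az": 0},
  {"claw": 0,"x": 0,"y": 0,"z": 0,"ax": 0,"ay": 0,"az": 0},
])

```text
time_s: 8.02
tool_pos: [0.5401, -0.2377, 0.0448]
orientation: [0.436, 3.084, 0.216]
contact_force: [3.4, -0.9, -3.7]
grip_width: 0.0452
grip_force: 63.2
```

```bash
python3 st.py; python3 chk.py; python3 look.py w5.png|tail -4
```

```text
8.025 [ 0.5401 -0.2377  0.0448] lean left -8.015598930257948 fore -0.00250599283944723 [ 3.4 -0.9 -3.7] [-0.6  -0.68 -0.09] 0.045170277373595566
-1 1 flat [373. 138.] lifted side +6mm [378. 140.]
-1 -1 flat [130. 144.] lifted side +6mm [128. 146.]
1 1 flat [354. 303.] lifted side +6mm [358. 308.]
1 -1 flat [153. 321.] lifted side +6mm [152. 328.]
[259.2, 278.1] 0.3 [ 0.526  -0.2388  0.078 ]
stand_1 0.8 [242.4, 183.0] ((535.6797485351562, -233.25723266601562), (129.20382690429688, 98.20672607421875), 73.92426300048828)
die_single 0.75 [482.7, 205.1] ((533.2838745117188, -149.99966430664062), (30.335702896118164, 65.1194839477539), 89.43578338623047)
die_single 0.73 [260.0, 279.9] ((530.8651123046875, -239.2935333251953), (46.83732604980469, 79.58507537841797), 73.48328399658203)
```

View pics/w5.png

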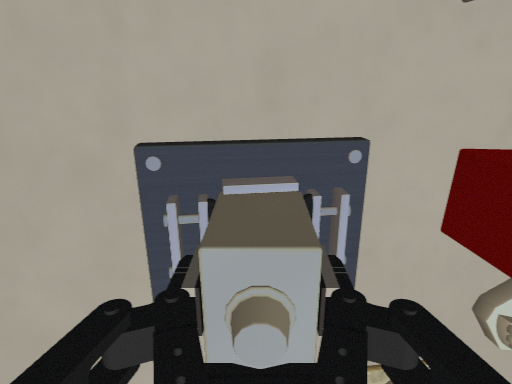

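The block leans 8° right and the stand is still flat: its corners are at (136,147) and (369,139), the same place as before. I'll go on rocking.

>>> send_rows([
  {"claw": 0,"x": 0,"y": 0.85,"z": -0.3,"ax": 2,"ay": 0,"az": 0},
  {"claw": 0,"x": 0,"y": 0.85,"z": -0.3,"ax": 2,"ay": 0,"az": 0},
  {"claw": 0,"x": 0,"y": 0.85,"z": -0.3,"ax": 2,"ay": 0,"az": 0},
  {"claw": 0,"x": 0,"y": 0.85,"z": -0.3,"ax": 2,"ay": 0,"az": 0},
  {"claw": 0,"x": 0,"y": 0.9,"z": -0.3,"ax": 2,"ay": 0,"az": 0},
  {"claw": 0,"x": 0,"y": 0.9,"z": -0.3,"ax": 2,"ay": 0,"az": 0},
  {"claw": 0,"x": 0,"y": 0.9,"z": -0.3,"ax": 2,"ay": 0,"az": 0},
  {"claw": 0,"x": 0,"y": 0.9,"z": -0.3,"ax": 2,"ay": 0,"az": 0},
])

```text
time_s: 9.28
tool_pos: [0.5419, -0.2311, 0.0476]
orientation: [-0.436, -3.083, 0.219]
contact_force: [-0.7, 1.8, 0.3]
grip_width: 0.0456
grip_force: 64.1
```

>>> send_rows([
  {"claw": 0,"x": 0,"y": -0.9,"z": -0.3,"ax": -2,"ay": 0,"az": 0},
  {"claw": 0,"x": 0,"y": -0.9,"z": -0.3,"ax": -2,"ay": 0,"az": 0},
  {"claw": 0,"x": 0,"y": -0.95,"z": -0.3,"ax": -2,"ay": 0,"az": 0},
  {"claw": 0,"x": 0,"y": -0.95,"z": -0.3,"ax": -2,"ay": 0,"az": 0},
  {"claw": 0,"x": 0,"y": -0.95,"z": -0.3,"ax": -2,"ay": 0,"az": 0},
  {"claw": 0,"x": 0,"y": -0.95,"z": -0.3,"ax": -2,"ay": 0,"az": 0},
  {"claw": 0,"x": 0,"y": -1,"z": -0.3,"ax": -2,"ay": 0,"az": 0},
  {"claw": 0,"x": 0,"y": -1,"z": -0.3,"ax": -2,"ay": 0,"az": 0},
])

```text
time_s: 10.28
tool_pos: [0.5403, -0.2374, 0.051]
orientation: [0.435, 3.082, 0.223]
contact_force: [0.5, 14.5, 9.2]
grip_width: 0.0452
grip_force: 65.2
```

```bash
python3 st.py
```

```text
10.275 [ 0.5403 -0.2374  0.051 ] lean left -8.296935339606584 fore -0.04159757885752626 [ 0.5 14.5  9.2] [ 3.87 -0.16  0.07] 0.045174789893827984
```

The 14.5 N sideways push fits the left rib having already let go at this lift, leaving only the right rib pressing on the block. I'll check that the stand hasn't moved.

```bash
python3 chk.py; python3 look.py w6.png|grep stand; python3 -c "
from h import *
c=vision.read_camera('top')
for r in finder.trace('stand_1','top')[:3]:
    if abs(r['uv'][0]-312)<25:
        cs=max(cv2.findContours(r['mask'].astype(np.uint8),0,2)[0],key=cv2.contourArea)
        print(r['uv'],cv2.minAreaRect(np.array([ray(c,p,.008)[:2]*1000 for p in cs[:,0]+0.],np.float32)))"; python3 st.py
```

```text
-1 1 flat [367. 136.] lifted side +6mm [371. 138.]
-1 -1 flat [132. 142.] lifted side +6mm [129. 144.]
1 1 flat [350. 296.] lifted side +6mm [353. 302.]
1 -1 flat [154. 315.] lifted side +6mm [153. 321.]
stand_1 0.73 [229.8, 179.8] ((536.1905517578125, -233.66734313964844), (129.7666015625, 100.21603393554688), 74.06031799316406)
[294.4, 166.0] ((560.8837890625, -194.71580505371094), (42.36856460571289, 112.30587768554688), 74.10588073730469)
10.625 [ 0.5406 -0.2362  0.0511] lean left -8.34999191637995 fore -0.041142427886157164 [-0.9  9.9 11. ] [3.11 0.06 0.02] 0.04532933784040276
```

View pics/w6.png

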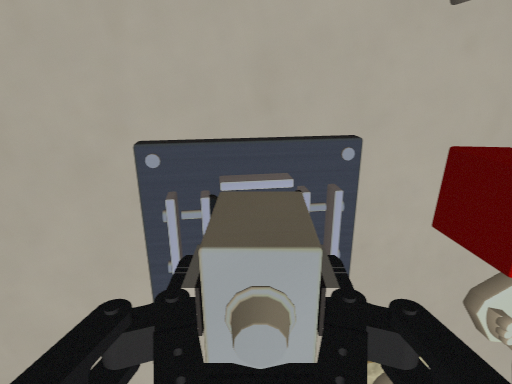

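The stand is in place within 1 mm and flat, with corners at (136,147) and (361,138). Next is one more swing left with the rise, then back upright.

>>> send_rows([
  {"claw": 0,"x": 0,"y": 1,"z": -0.5,"ax": 2,"ay": 0,"az": 0},
  {"claw": 0,"x": 0,"y": 1,"z": -0.5,"ax": 2,"ay": 0,"az": 0},
  {"claw": 0,"x": 0,"y": 1,"z": -0.5,"ax": 2,"ay": 0,"az": 0},
  {"claw": 0,"x": 0,"y": 1,"z": -0.5,"ax": 2,"ay": 0,"az": 0},
  {"claw": 0,"x": 0,"y": 1,"z": -0.5,"ax": 2,"ay": 0,"az": 0},
  {"claw": 0,"x": 0,"y": 1,"z": -0.5,"ax": 2,"ay": 0,"az": 0},
  {"claw": 0,"x": 0,"y": 1,"z": -0.5,"ax": 2,"ay": 0,"az": 0},
])

```text
time_s: 11.5
tool_pos: [0.5429, -0.2299, 0.0564]
orientation: [-0.434, -3.095, 0.156]
contact_force: [-6.6, 14.3, 24.5]
grip_width: 0.0455
grip_force: 67.3
```

```bash
python3 st.py
```

```text
11.5 [ 0.5429 -0.2299  0.0564] lean left 5.772543687042087 fore -0.08859839463324432 [-6.6 14.3 24.5] [ 3.72  1.53 -0.06] 0.045461954564246704
```

The 24 N upward reaction means the left foot edge is sitting on the cheek top, so the block is out of the pinch. I'll ease it up and level it.

>>> send_rows([
  {"claw": 0,"x": 0,"y": -0.5,"z": -2,"ax": 0,"ay": 0,"az": 0},
  {"claw": 0,"x": 0,"y": -1,"z": -2,"ax": -1,"ay": 0,"az": 0},
  {"claw": 0,"x": 0,"y": -1,"z": -2,"ax": -2,"ay": 0,"az": 0},
  {"claw": 0,"x": 0,"y": -1,"z": -2,"ax": -2,"ay": 0,"az": 0},
  {"claw": 0,"x": 0,"y": -1,"z": -2,"ax": -0.8,"ay": 0,"az": 0},
  {"claw": 0,"x": 0,"y": 0,"z": 0,"ax": 0,"ay": 0,"az": 0},
])

```text
time_s: 12.25
tool_pos: [0.5407, -0.2361, 0.0639]
orientation: [-0.441, -3.11, 0.005]
contact_force: [-0.1, -0.6, -2.9]
grip_width: 0.0449
grip_force: 64.0
```

```bash
python3 st.py; python3 look.py w7.png; python3 chk.py
```

```text
12.25 [ 0.5407 -0.2361  0.0639] lean left 0.18513413214640148 fore -0.005082381965558658 [-0.1 -0.6 -2.9] [-0.06  0.02  0.05] 0.044903631220945504
12.25 [ 0.5407 -0.2361  0.0639] [-0.441  -3.1101  0.005 ]
tool y yaw -16.139330621086167 tilt z [-8.0e-04 -3.1e-03 -1.0e+00]
[488.1, 205.3] 0.76 [ 0.5329 -0.1352  0.078 ]
[256.2, 278.4] 0.67 [ 0.5401 -0.2376  0.078 ]
stand_1 0.67 [268.4, 178.3] ((539.0615844726562, -234.03421020507812), (130.60589599609375, 105.63973236083984), 73.2362060546875)
die_single 0.72 [485.6, 207.3] ((539.2802124023438, -139.21575927734375), (25.96198272705078, 65.72747802734375), 87.7009048461914)
die_single 0.6 [260.2, 277.7] ((545.7195434570312, -237.60232543945312), (54.652462005615234, 94.04369354248047), 73.88300323486328)
-1 1 flat [372. 135.] lifted side +6mm [375. 137.]
-1 -1 flat [151. 135.] lifted side +6mm [147. 137.]
1 1 flat [354. 294.] lifted side +6mm [357. 299.]
1 -1 flat [168. 293.] lifted side +6mm [165. 299.]
```

View pics/w7.png

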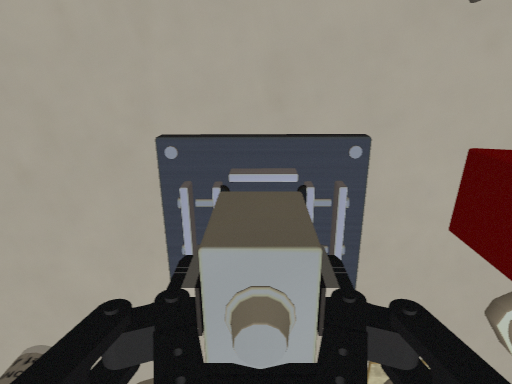

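The block is free: the tool carries only its 2.9 N weight, it is upright, and the stand sits flat in its place (plate corners (157,136) and (369,136)). The foot is at about 35 mm, so I'll raise it 11 mm to about 2 cm above the stand's 26 mm top.

>>> send_rows([
  {"claw": 0,"x": 0,"y": 0.5,"z": -4,"ax": -0.2,"ay": 0,"az": 0},
  {"claw": 0,"x": 0,"y": 0.5,"z": -4,"ax": 0,"ay": 0,"az": 0},
  {"claw": 0,"x": 0,"y": 0,"z": -3,"ax": 0,"ay": 0,"az": 0},
  {"claw": 0,"x": 0,"y": 0,"z": 0,"ax": 0,"ay": 0,"az": 0},
  {"claw": 0,"x": 0,"y": 0,"z": 0,"ax": 0,"ay": 0,"az": 0},
  {"claw": 0,"x": 0,"y": 0,"z": 0,"ax": 0,"ay": 0,"az": 0},
  {"claw": 0,"x": 0,"y": 0,"z": 0,"ax": 0,"ay": 0,"az": 0},
  {"claw": 0,"x": 0,"y": 0,"z": 0,"ax": 0,"ay": 0,"az": 0},
])

```text
time_s: 13.5
tool_pos: [0.541, -0.2344, 0.0747]
orientation: [-0.439, -3.111, -0.0]
contact_force: [-1.0, -0.7, -3.6]
grip_width: 0.0455
grip_force: 64.0
```

```bash
python3 st.py; python3 - <<'E'
from h import *
c=vision.read_camera('scene')
cv2.imwrite('pics/s2.png',cv2.resize(c['img'][130:300,220:420],None,fx=3,fy=3)[:,:,::-1])
E
```

```text
13.5 [ 0.541  -0.2344  0.0747] lean left -0.008616982273051944 fore 0.008714363708511082 [-1.  -0.7 -3.6] [-0.01  0.02 -0.01] 0.04552250398272534
```

View pics/s2.png

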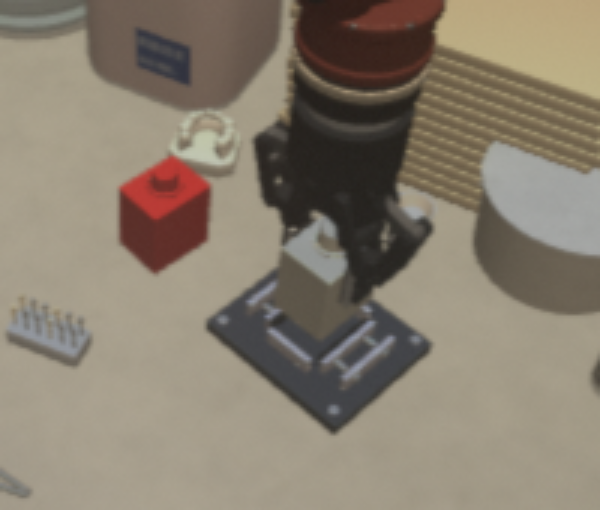

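The block hangs upright at about (320,285) above its stand, which is flat and empty; the red block and the burs haven't been touched.

```bash
python3 -c "
from bench import finish_job
print(finish_job())"
```

```text
the job is handed in; nothing more can be done
None
```

I rocked the single-stump block free, about 8° left first, then 8° right, and on from there. I handed the job in at about 13.5 s with the block held upright and still roughly 2 cm above its stand, which stayed flat and in place within about 1 mm; I have no verdict back.

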